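Put the nested lids on the tin, then lift off the outer lid alone

ROBOT

A 6-joint arm with a two-finger parallel gripper is mounted at the origin on the work surface. World frame = base frame: x ahead of the robot, y to its left, z up, the work surface at z = 0. Lengths are in mm, angles in degrees, forces in N, time in s.
With the tool pointing down it reaches from about 325 to 925 mm from the base axis. Payload 3.1 kg.
Tool frame: the origin (TCP) lies at the very end of the fingers, on their centre line; the grasp point (between the pads) lies grasp_offset behind it (grasp_offset is the distance from the TCP to the grasp point, in mm); z points along the fingers, x is the direction in which the jaws open and shut, and the axes are right-handed (so a half turn about z gives the same grasp; the last joint's range is limited). The gripper opens to 85 mm and grips with 20 to 120 N. Pads are 22 mm wide; open, the fingers measure 114 mm over their backs; the gripper's body (76 mm by 85 mm) begins 54 mm behind the grasp point. The pads swing forward as they close: fully open they stand 13 mm farther back than shut.
Start: joints at [-71.402, 12.427, 92.441, -0, 75.132, -6.429], TCP at [264.423, -566.321, 231.3] pointing down, gripper open.
Joint ranges: [-157.48, 157.48], [-44.54, 120.13], [17.64, 146.25], [-64.5, 244.5], [7.68, 150.69], [-147.95, 147.95]. Speed limits (degrees/s): [159.86, 159.86, 180, 180, 180, 180].

INTERFACE

Orientations are given as [roll, pitch, yaw] about the fixed x, y, z axes, in that order (R = Rz(yaw) Ry(pitch) Rx(roll)).
In Python, from station import * gives the robot as it stands. Calls block until the motion is done:
- goto(position, orientation): joint-space move of the TCP to a pose.
- move_l(position, attitude=None, speed=150): straight line of the TCP; attitude=None keeps the orientation; speed is the mean speed in mm/s.
- move_j(angles): joint-space move.
- grip(opening, squeeze=None): finger opening in mm; squeeze is the grip in N (None keeps the last); returns when the fingers have stopped.
- wait(seconds).
- solve_ik(position, orientation): joint angles nearest the present ones, or None.
- get_obs(): the state.
- get_image(name): name is "side" or "top" or "wrist"; returns the picture (384x512x3 uint8, red, green, blue); there is no depth.
- get_calibration(name): a dict with "fx", "fy", "cx", "cy" (pixels), "D" ([k1, k2, p1, p2, k3] as OpenCV has them; the pictures are not rectified), "R" (3x3) and "t" (3): a world point X has camera coordinates R X + t; the wrist camera has in their place "mount" (4x4, takes a point from camera to tool coordinates, whose origin is the TCP and whose axes are the tool frame's). Camera axes: x right, y down, z forward; pixel columns grow to the right and rows downward; lengths in mm; the calibration is good to about 2 mm. A picture is of the moment at which its call begins: read the wrist's pose just before it. get_calibration takes no time and is no camera call.
A pose or a line that the arm cannot do raises Unreachable and nothing moves.
- sign_off(): hands the job in, once; it reports no verdict.
Trained networks look in the newest picture that a camera, given by its name, has taken for a name from the list of things; names that differ only in an ending like _2 or _b are one class to them, and where a whole thing is asked for, a point or a joint stands for the part that bears it (a point fixed in the world has none). Each returns a list of dicts, best first, with "score" (0 to 1); they miss things now and then, are a little off and sometimes report something else, mostly with a low value. They report only what shows in the picture. A call takes as long as a camera call. They do not tell look-alikes from the thing itself.
- spot_in(name, camera): "extent" ([centre column, centre row, width, height] in pixels, round what is visible of it).
- regions_of(name, camera): "region" (384x512 bool, what is visible of it) and "extent" ([centre column, centre row, width, height] in pixels, round what is visible of it).
The state is a dict: "t": time; "joint_pos": joint angles; "qvel": joint speeds; "effort": joint torques, N m; "tcp_pos": TCP position; "ee_rot": TCP orientation; "wrist_force": force on the tool from outside, world axes, zero at the start; "moment": the same for the moment, N m; "grip_width": finger opening in mm.
Only numpy, scipy, OpenCV 4.12 (cv2) and the standard library are available. Lean on these libraries where they do the work, as an engineer would, in place of code of your own. Each camera call takes 0.05 s, during which the arm holds its last target. There are 200 camera calls.

TASK

The tin of counted bolts on the scale is still open, and its two lids stand nested on the bench. Carry both lids over together, still nested, by the inner lid's tall knob, and lower them gently onto the tin until the inner lid is fully home in its mouth; then lift off only the outer lid by its collar, with the inner lid staying seated and the tin staying where it is on the scale. Finish while holding the outer lid in the gripper, roughly level and still, raised well clear above the tip of the knob (it is not put down), and leave the cardboard tape core, the carton and the basket alone.

Things in the scene. Friction and masses are not known exactly. Their poses are not given: they have to be found in the camera images.
- inner_knob (a point): Centre, half-way up, of the knob head of the inner lid: an upright cylinder 26 mm in diameter, reaching 19 mm below to 19 mm above this point, to be gripped from the sides. When the lid is home in the tin, this point is 55 mm above the rim. Lifting the knob also lifts the outer lid, which rests on the inner lid's flange.
- inner_lid: Inner lid, bare metal, loose, 0.2 kg; origin at the centre of its plug's foot, z up. Plug 12 mm deep, 94 mm in diameter, tapering to 86 mm at the foot; above it a flange 116 mm in diameter (12 to 16 mm up), a stem 18 mm thick, then the knob head (48 to 86 mm up).
- outer_collar (a point): On the axis of the outer lid's collar, 6 mm below its top edge and 20 mm above the lid's flat top. The collar is an upright open tube, 56 mm outside, 48 mm inside, 26 mm tall; the inner knob stands freely through it. Fingers can grip it from outside, round the knob. Nested, this point is 27 mm below inner_knob, and the knob's tip 46 mm above it.
- outer_lid: Outer lid, bare metal, loose, 0.22 kg, 126 mm in diameter, 40 mm tall: rim skirt (120 mm inside), flat top 10 to 14 mm up, collar 14 to 40 mm up in its middle. Origin at the centre of the skirt's lower edge, z up. It rests on the inner lid's flange with 2 mm of sideways play; nothing latches.
- tin_mouth (a point): Centre of the tin's open mouth, level with the rim; z up. Mouth 102 mm in inside and 110 mm in outside diameter; the bolts inside lie too low to be in the way.
- tin: Open round tin of bolts, bare metal, loose, 0.7 kg, 70 mm tall, 110 mm in diameter, upright on the scale's plate. Origin at the centre of its underside.
- scale: Grey bench counting scale, fixed, 190 by 190 mm and 30 mm tall, with a steel load plate that carries the tin; origin at the centre of its underside. Its low display panel (24 mm tall) extends to 148 mm from the origin along its own -x.
- tape: Cardboard tape core lying flat, loose bystander, 90 mm in diameter, 48 mm tall; origin at the centre of its underside.
- carton: Small brown carton, loose bystander, 120 (x) by 90 (y) by 60 mm; origin at the centre of its underside.
- basket: Green plastic basket of white boxes, fixed bystander, 260 (x) by 170 (y) by 90 mm; origin at the centre of its underside.
Mind the look-alikes: they are no part of the job. Leave any blue look-alike of the tin alone.

How it is judged (in metres and radians):
On the way, in this order (a step that is already met when the one before it is completed fails the run):
1. the nested lids are lifted together by the knob (height (world z) of inner_knob above 0.1 m and contact force between the fingers and inner_lid above 1 N and z of outer_collar in the frame of inner_knob below -0.022 m), for 0.1 s.
2. both lids, still nested, are seated on the tin and the knob is let go (z of inner_knob in the frame of tin_mouth between 0.051 and 0.058 m and horizontal distance between inner_knob and tin_mouth below 0.008 m and angle between inner_knob's own z axis and vertical below 0.06 rad and z of outer_collar in the frame of inner_knob below -0.022 m and contact force between the fingers and inner_lid below 0.1 N), for 0.2 s.
At the end, for the whole second after the job is handed in: Inner lid home on the tin (flange within 3 mm of the rim, centred to 8 mm, tilt under 0.06 rad), touched by nothing else; tin upright within 25 mm of its start; gripper holding the outer lid still, tilted under 0.25 rad, its skirt 10 mm or more above the knob's tip, off both lid and tin (z of inner_knob in the frame of tin_mouth between 0.051 and 0.058 m and horizontal distance between inner_knob and tin_mouth below 0.008 m and angle between each of inner_knob, tin_mouth's own z axis and vertical below 0.06 rad and z of outer_collar in the frame of inner_knob above 0.063 m and angle between outer_collar's own z axis and vertical below 0.25 rad and linear speed of outer_lid below 0.03 m/s and contact force between the fingers and outer_lid above 1 N and contact force between each of outer_lid, the fingers and inner_lid below 0.05 N and contact force between outer_lid and tin below 0.05 N and distance of tin_mouth from where it was at the start of the episode below 0.025 m and linear speed of tin below 0.02 m/s); the arm keeps its last pose, push and grip.
It fails at once if the lids came apart while the inner lid was not seated on the tin (z of outer_collar in the frame of inner_knob above -0.017 m and not (z of inner_knob in the frame of tin_mouth between 0.051 and 0.058 m and horizontal distance between inner_knob and tin_mouth below 0.008 m and angle between inner_knob's own z axis and vertical below 0.06 rad)).
It fails at once if the lids were dropped: let go more than 10 mm above the tin's rim (height (world z) of inner_knob above 0.18 m and contact force between the fingers and inner_lid below 0.01 N and not (z of inner_knob in the frame of tin_mouth below 0.077 m)).
It fails at once if the inner lid was slammed or pressed hard on the tin (contact force between inner_lid and tin above 60 N).
It fails at once if the tin was pushed about or lifted (distance of tin_mouth from where it was at the start of the episode above 0.035 m).
It fails at once if a bystander was disturbed (distance of any of tape, carton from where it was at the start of the episode above 0.025 m or contact force between any of the arm, the fingers and basket above 5 N).
It also fails if it takes over 43 s, if anything falls off the work surface, if the arm or the gripper's body presses on something with over 40 N, if the wrist force passes 120 N, or if a joint passes its speed limit or range.

## Working session

There is one attempt and no reset: what is moved stays moved. The work goes in short steps, each a Python script; the robot and the scene stay as the last script left them, time stands still between calls to the robot, and variables do not carry over. Pictures are saved under pics/ and viewed, about 8 in all and at most 12, crops included, and the job is handed in when it is done.

```bash
mkdir -p pics; ls; python3 - <<'E'
from station import *
import cv2,numpy as np
o=get_obs(); print({k:np.round(v,3) for k,v in o.items()})
a=get_image("top"); b=get_image("side")
cv2.imwrite("pics/top0.png",a[:,:,::-1]); cv2.imwrite("pics/side0.png",b[:,:,::-1])
for c in("top","side"):
    for n in("inner_lid","outer_lid","tin","scale","tape","carton","basket"):
        print(c,n,[(np.round(d["extent"]).tolist(),round(d["score"],2)) for d in spot_in(n,c)])
for c in("top","side","wrist"): print(c,get_calibration(c))
try: print(grasp_offset)
except Exception as e: print(e)
E
```

```text
pics
{'t': np.float64(0.0), 'joint_pos': array([-7.1400e+01,  1.2478e+01,  9.2531e+01, -1.0000e-03,  7.5131e+01,
       -6.4300e+00]), 'qvel': array([-0.069, -0.015,  0.015,  0.038,  0.051, -0.077]), 'effort': array([ 2.0000e-03, -3.9684e+01, -3.0385e+01,  0.0000e+00,  1.0000e-02,
       -0.0000e+00]), 'tcp_pos': array([ 264.168, -565.509,  229.938]), 'ee_rot': array([-1.79986e+02,  1.39000e-01, -6.49690e+01]), 'wrist_force': array([-0.032,  0.563,  1.201]), 'moment': array([ 0.014, -0.013,  0.073]), 'grip_width': np.float64(85.287)}
top inner_lid [([328.0, 214.0, 20.0, 16.0], 0.64)]
top outer_lid [([330.0, 216.0, 44.0, 42.0], 0.88)]
top tin [([144.0, 266.0, 45.0, 41.0], 0.95), ([180.0, 115.0, 40.0, 45.0], 0.65), ([263.0, 195.0, 38.0, 43.0], 0.58)]
top scale [([189.0, 190.0, 80.0, 94.0], 0.82)]
top tape [([252.0, 130.0, 31.0, 32.0], 0.55)]
top carton [([95.0, 204.0, 40.0, 52.0], 0.86)]
top basket [([415.0, 197.0, 76.0, 103.0], 0.81)]
side inner_lid []
side outer_lid [([312.0, 191.0, 29.0, 21.0], 0.65), ([174.0, 292.0, 51.0, 51.0], 0.44)]
side tin [([268.0, 206.0, 28.0, 36.0], 0.97), 
[... 947 characters left out ...]
307,  0.48408927, -0.78443859],
       [ 0.51797646, -0.58952232, -0.6198095 ]]), 't': array([ 449.11496663,  288.71358615, 1347.51734222])}
wrist {'fx': 274.89628319518437, 'fy': 274.89628319518437, 'cx': 255.59537977875178, 'cy': 188.95209937414694, 'D': array([-0.06609058,  0.        ,  0.        ,  0.        ,  0.        ]), 'mount': array([[ 9.99999581e-01,  4.35073532e-04,  8.04836836e-04,
        -7.63152929e-01],
       [-6.58739144e-04,  9.52869806e-01,  3.03378803e-01,
        -7.74966843e+01],
       [-6.34912633e-04, -3.03379206e-01,  9.52869694e-01,
        -1.42198995e+02],
       [ 0.00000000e+00,  0.00000000e+00,  0.00000000e+00,
         1.00000000e+00]])}
18.700000000000003
```

```bash
python3 - <<'E'
import cv2,numpy as np
a=cv2.imread("pics/top0.png")[60:310,60:460]; cv2.imwrite("pics/top0c.png",cv2.resize(a,(800,500),interpolation=2))
a=cv2.imread("pics/side0.png")[120:330,130:400]; cv2.imwrite("pics/side0c.png",cv2.resize(a,None,fx=2.8,fy=2.8,interpolation=2))
E
```

```text
(no output)
```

View pics/top0c.png

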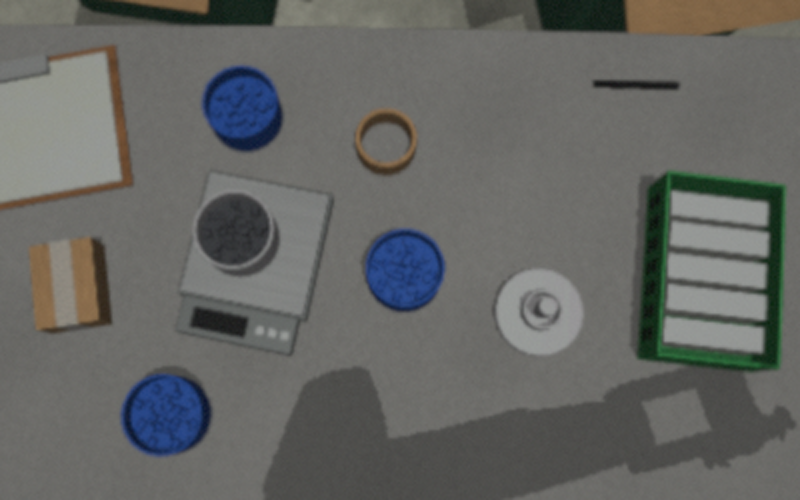

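View pics/side0c.png

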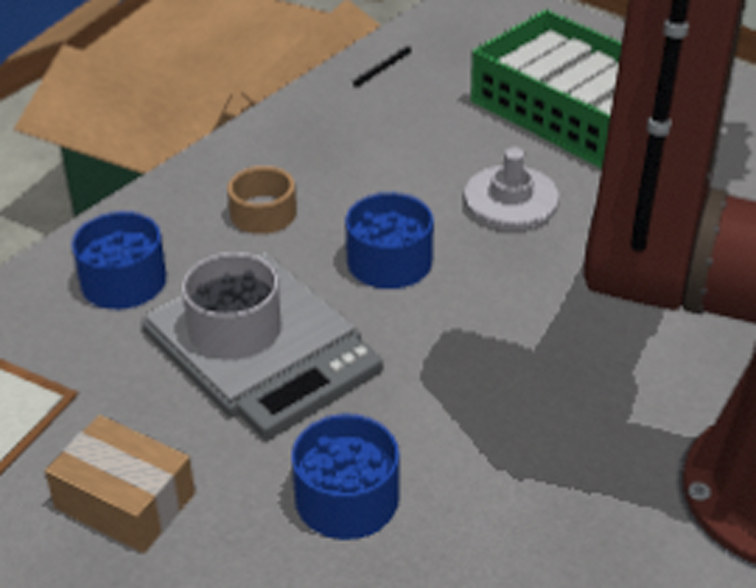

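Seen in the top frame (full pixels): the open bare-metal tin is at (177,175) on the scale. The blue look-alikes are at (181,114), (262,195) and (143,267), all off the scale. The nested bare-metal lids are at (330,215) with the knob tip near (334,213). The tape is at (252,130), the carton at (95,204) and the basket at (415,197). I choose the grey tin on the scale and the single lid stack.

```bash
cat > h.py <<'E'
from station import *
import cv2,numpy as np
from scipy.spatial.transform import Rotation as Ro
from scipy.optimize import least_squares
def cam(c):
    k=get_calibration(c); K=np.array([[k["fx"],0,k["cx"]],[0,k["fy"],k["cy"]],[0,0,1]])
    if "R" in k: return K,k["D"],k["R"],k["t"]
    o=get_obs(); T=np.eye(4); T[:3,:3]=Ro.from_euler("xyz",o["ee_rot"],degrees=True).as_matrix(); T[:3,3]=o["tcp_pos"]
    I=np.linalg.inv(T@k["mount"]); return K,k["D"],I[:3,:3],I[:3,3]
def ray(C,uv,z):
    K,D,R,t=C; p=cv2.undistortPoints(np.float32([[uv]]),K,D)[0,0]
    d=R.T@np.array([p[0],p[1],1]); c=-R.T@t; return c+d*(z-c[2])/d[2]
def proj(C,X):
    K,D,R,t=C; return cv2.projectPoints(np.float64(X).reshape(-1,3),cv2.Rodrigues(R)[0],np.float64(t),K,D)[0][:,0]
def circ(x,y,z,r,n=60):
    a=np.linspace(0,2*np.pi,n,endpoint=False); return np.c_[x+r*np.cos(a),y+r*np.sin(a),0*a+z]
def shot(c,f):
    C=cam(c); im=get_image(c)[:,:,::-1].copy(); cv2.imwrite(f,im); return C,im
E
python3 - <<'E'
from h import *
C=cam("top"); S=cam("side")
print("tin top",ray(C,(177,175),100),"lid",ray(C,(330,215.5),20),"tip",ray(C,(334,213),86))
s=lambda u,v:(130+u/2.8,120+v/2.8)
print("tin side",ray(S,s(231,283),100),"tip",ray(S,s(514,152),86),"lid",ray(S,s(511,197),20))
for n,p,z in(("blue",(262,195),70),("tape",(253,130),48),("basket",(415,197),90)): print(n,ray(C,p,z))
E
```

```text
tin top [597.35119974 200.34063362 100.        ] lid [ 503.5530752  -228.15294257   20.        ] tip [ 502.57805079 -226.4153287    86.        ]
tin side [598.09799143 203.99940063 100.        ] tip [ 503.9332603  -224.42429166   86.        ] lid [ 498.26679438 -215.49339661   20.        ]
blue [551.35753454 -31.42972873  70.        ]
tape [745.50867902  -3.60843027  48.        ]
basket [ 549.44768725 -449.51998441   90.        ]
```

```bash
python3 - <<'E'
from h import *
goto([503,-226,230],[180,0,0]); wait(0.3)
o=get_obs(); print(o["t"],o["tcp_pos"],o["ee_rot"])
C,im=shot("wrist","pics/w1.png")
print(spot_in("inner_lid","wrist"),spot_in("outer_lid","wrist"))
for r,z in((63,20),(13,86),(28,46)):
    cv2.polylines(im,[np.int32(np.round(proj(C,circ(503,-226,z,r))))],True,(0,0,255),1)
cv2.imwrite("pics/w1o.png",im)
E
```

```text
2.6333 [ 502.77323451 -226.70700904  229.94136515] [ 1.79999808e+02  5.85978981e-03 -7.37765916e-02]
[{'extent': [259.6, 168.6, 39.3, 37.4], 'score': 0.98}] [{'extent': [256.9, 162.2, 94.8, 93.6], 'score': 0.94}]
```

View pics/w1o.png

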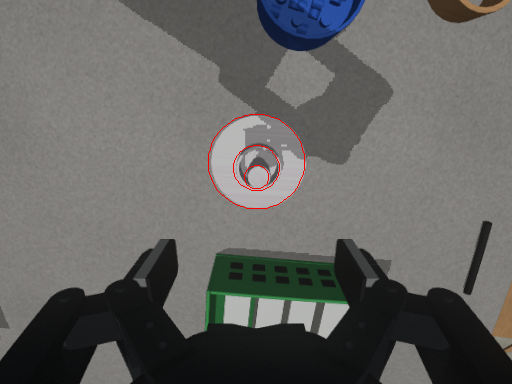

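The overlay fits to about 1 px: lid rim centre at (257,162), knob tip at (258,177). So the lids are at (503,-226). Next I grip the knob.

```bash
python3 - <<'E'
from h import *
move_l([503,-226,110],[180,0,0]); move_l([503,-226,53],speed=80); wait(.2)
print(get_obs()["tcp_pos"],get_obs()["wrist_force"])
grip(24,50); wait(.3)
o=get_obs(); print(o["t"],o["grip_width"],o["tcp_pos"],o["wrist_force"])
move_l([503,-226,75],speed=40); wait(.3)
o=get_obs(); print(o["t"],o["grip_width"],o["tcp_pos"],o["wrist_force"])
C,im=shot("side","pics/s1.png")
cv2.imwrite("pics/s1c.png",cv2.resize(im[120:240,230:390],None,fx=4,fy=4,interpolation=2))
E
```

```text
[ 503.58247962 -226.34082959   53.75176819] [-0.14271492  0.33745326 -0.80653612]
5.6833 24.97521350920881 [ 503.82146724 -226.31408497   53.45740328] [3.30018452 0.18412206 1.53813712]
6.6833 25.10838510398603 [ 502.84586681 -225.88545673   74.75599878] [ 0.58628545 -0.26761272 -3.50215269]
```

View pics/s1c.png

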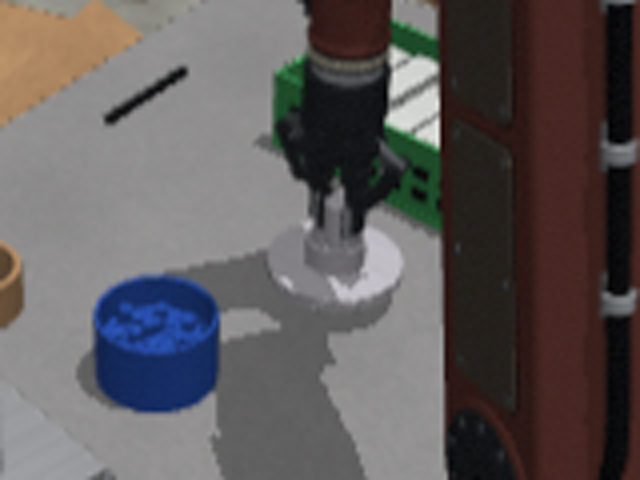

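The lids hang level and nested at crop (335,265). Now I carry them and measure the tin from nearby.

```bash
python3 - <<'E'
from h import *
move_l([503,-226,205],speed=120)
move_l([597,90,205],speed=150); wait(.4)
o=get_obs(); print(o["t"],o["grip_width"],o["tcp_pos"],o["ee_rot"],o["wrist_force"])
C,im=shot("wrist","pics/w2.png")
r=regions_of("tin","wrist")
g=spot_in("tin_mouth","wrist")
print([(d["extent"],d["score"]) for d in r],g)
for c,z,rr in((597.5,100,55),(597.5,100,51)):
    cv2.polylines(im,[np.int32(np.round(proj(C,circ(c,202,z,rr))))],True,(0,0,255),1)
cv2.imwrite("pics/w2o.png",cv2.resize(im[:300,106:406],(800,800))[:600] if 0 else im)
E
```

```text
10.7167 24.601971155829 [596.98281459  89.91701926 205.02105465] [ 1.79999656e+02 -3.23639374e-04 -6.94081093e-03] [ 0.58897764  0.23926103 -5.20692261]
[([45.1, 21.5, 84.9, 43.0], 0.92), ([218.8, 286.7, 80.9, 52.6], 0.9), ([444.6, 60.7, 134.8, 118.5], 0.67), ([264.0, 62.2, 132.6, 124.5], 0.59)] [{'extent': [44.0, 21.4, 88.0, 39.5], 'score': 0.88}, {'extent': [263.3, 62.9, 132.6, 119.9], 'score': 0.8}, {'extent': [446.4, 60.2, 131.3, 120.4], 'score': 0.73}, {'extent': [220.3, 286.9, 80.0, 53.0], 'score': 0.58}, {'extent': [240.7, 77.8, 233.2, 155.7], 'score': 0.3}]
```

View pics/w2o.png

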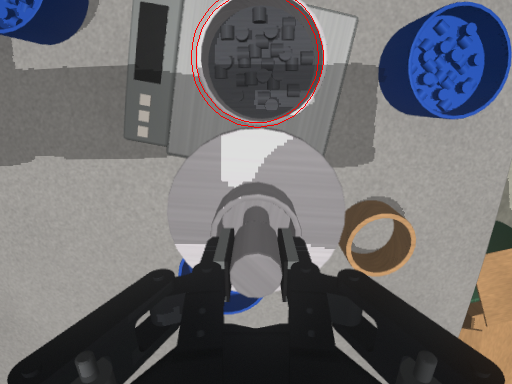

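```bash
python3 - <<'E'
from h import *
C=cam("wrist"); im=cv2.imread("pics/w2.png")
p=proj(C,circ(597.5,202,100,55)); print("pred cols",p.min(0),p.max(0))
r=[d for d in regions_of("tin","wrist") if abs(d["extent"][0]-264)<15][0]["region"]
n=proj(C,circ(597.5,202,100,55))
ys,xs=np.nonzero(r); print("region",xs.min(),xs.max(),ys.max())
# gradient score over x,y for rim outer+inner circles
G=cv2.GaussianBlur(cv2.cvtColor(im,cv2.COLOR_BGR2GRAY).astype(np.float32),(0,0),1)
best=[]
for x in np.arange(590,612,.5):
  for y in np.arange(192,212,.5):
    def m(R):
        q=proj(C,circ(x,y,100,R,180)).astype(np.float32); v=cv2.remap(G,q[:,:1],q[:,1:],1)[:,0]; ok=(q[:,1]>2)&(q[:,1]<122); return v,ok
    a,ok=m(53);b,_=m(49); best.append((np.mean((a-b)[ok]),x,y))
best.sort(reverse=True); print(best[:8])
_,x,y=best[0]
for R in (55,51): cv2.polylines(im,[np.int32(np.round(proj(C,circ(x,y,100,R))*16))],True,(0,0,255),1,cv2.LINE_AA,4)
cv2.imwrite("pics/w2z.png",cv2.resize(im[:140,180:350],None,fx=4,fy=4,interpolation=2))
E
```

```text
pred cols [190.83669101 -13.38433674] [322.61120381 126.8357603 ]
region 197 327 125
[(np.float32(93.48998), np.float64(601.5), np.float64(203.0)), (np.float32(93.34319), np.float64(602.0), np.float64(203.5)), (np.float32(93.2767), np.float64(601.5), np.float64(203.5)), (np.float32(93.17057), np.float64(602.0), np.float64(203.0)), (np.float32(91.9619), np.float64(602.0), np.float64(204.0)), (np.float32(91.56841), np.float64(601.5), np.float64(204.0)), (np.float32(90.76526), np.float64(601.5), np.float64(202.5)), (np.float32(89.90729), np.float64(602.0), np.float64(202.5))]
```

View pics/w2z.png

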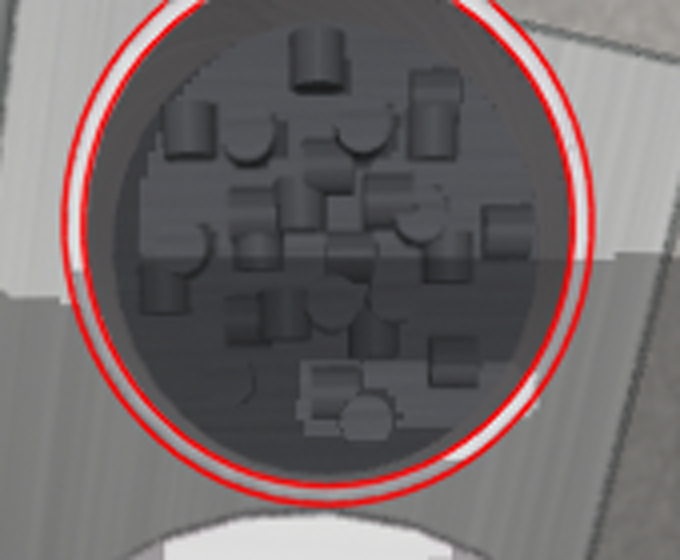

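```bash
python3 - <<'E'
from h import *
def fit(C,f,x0,y0,z,Ro_,Ri,rows=(2,382),sg=1,w=10):
    G=cv2.GaussianBlur(cv2.cvtColor(cv2.imread(f),cv2.COLOR_BGR2GRAY).astype(np.float32),(0,0),.6); best=[]
    for x in np.arange(x0-w,x0+w,.5):
      for y in np.arange(y0-w,y0+w,.5):
        v=[]
        for R in(Ro_,Ri):
            q=proj(C,circ(x,y,z,R,180)).astype(np.float32); v.append(cv2.remap(G,q[:,:1],q[:,1:],1)[:,0])
        ok=(q[:,1]>rows[0])&(q[:,1]<rows[1]); best.append((sg*np.mean((v[0]-v[1])[ok]),x,y))
    best.sort(reverse=True); return [tuple(map(float,b)) for b in best[:3]]
print("top",fit(cam("top"),"pics/top0.png",600,202,100,53,48.5))
print("side",fit(cam("side"),"pics/side0.png",600,202,100,53,48.5))
print("held lid, wrist",fit(cam("wrist"),"pics/w2.png",597,90,171.6,61.5,64.5,(2,200)))
E
```

```text
top [(33.37323760986328, 600.5, 203.0), (33.27455520629883, 600.5, 203.5), (33.10331344604492, 601.0, 203.0)]
side [(31.450775146484375, 602.0, 204.0), (31.24886703491211, 602.0, 203.5), (31.202648162841797, 602.5, 203.5)]
held lid, wrist [(42.11842727661133, 596.5, 88.5), (42.11491394042969, 597.0, 88.5), (41.891136169433594, 597.5, 88.5)]
```

The three cameras agree on the tin: (601.5, 203.3). The held lid sits within 1.5 mm of the tool axis. I lower the lids while watching the force.

```bash
python3 - <<'E'
from h import *
move_l([601.5,204,205],speed=120); move_l([601.5,204,158],speed=60); wait(.3)
f0=get_obs()["wrist_force"]; print(get_obs()["t"],f0,get_obs()["tcp_pos"])
z=158
move_l([601.5,204,146],speed=25); z=146
while z>139:
    o=get_obs(); d=o["wrist_force"]-f0; print(z,np.round(o["tcp_pos"],1),np.round(d,2))
    if d[2]>3 : break
    z-=.75; move_l([601.5,204,z],speed=10); wait(.1)
o=get_obs(); print(o["t"],o["tcp_pos"],o["wrist_force"]-f0,o["grip_width"])
shot("side","pics/s2.png")
E
```

```text
13.25 [-0.61853132  0.22012846 -4.4398306 ] [601.75277773 204.04422046 158.45326028]
146 [601.4 204.  145.8] [0.84 0.79 0.1 ]
145.25 [601.6 204.  145.4] [ 0.62 -0.07 -0.13]
144.5 [601.5 204.  144.5] [0.61 0.52 1.13]
143.75 [601.5 204.  143.7] [0.27 0.23 0.69]
143.0 [601.5 204.  143. ] [ 1.27 -0.39  0.99]
142.25 [601.5 204.  142.2] [ 0.61  0.1  -0.03]
141.5 [601.5 204.  141.5] [0.89 0.18 0.62]
140.75 [601.7 204.1 141.4] [-1.07 -0.2   4.15]
16.3333 [601.67327755 204.06115596 141.36638297] [-1.06501244 -0.19561413  4.14958992] 24.73970412638001
```

Contact came at TCP z = 141.4, exactly the predicted home height. I release and look.

```bash
python3 - <<'E'
from h import *
grip(85); wait(.3)
o=get_obs(); print(o["t"],o["grip_width"],o["tcp_pos"],o["wrist_force"])
C,im=shot("side","pics/s3.png"); 
C2,w=shot("wrist","pics/w3.png")
for R,z in((63,108),(13,174),(28,134)):
    cv2.polylines(im,[np.int32(np.round(proj(C,circ(601.6,203.5,z,R))))],True,(0,0,255),1)
    cv2.polylines(w,[np.int32(np.round(proj(C2,circ(601.6,203.5,z,R))))],True,(0,0,255),1)
a=cv2.resize(im[130:290,150:310],(480,480),interpolation=2)
b=cv2.resize(w[60:380,96:416],(480,480))
cv2.imwrite("pics/c3.png",cv2.resize(np.hstack([a,b]),(800,400)))
E
```

```text
17.3 85.23555897328087 [601.49115975 203.99841708 140.71336856] [-0.19439225 -0.55663126 -1.55216531]
```

View pics/c3.png

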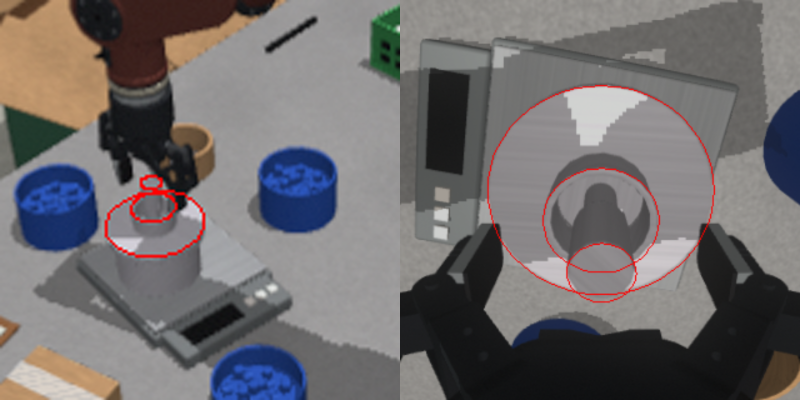

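The wrist overlay of rim, collar and knob tip fits the seated, level pose, with the rim centred at crop (601,190). Next I lower around the collar and grip it.

```bash
python3 - <<'E'
from h import *
move_l([601.6,203.6,125],speed=60); 
f0=get_obs()["wrist_force"]
move_l([601.6,203.6,110],speed=30); wait(.2)
o=get_obs(); print(o["t"],o["tcp_pos"],o["wrist_force"]-f0)
grip(52,50); wait(.3)
o=get_obs(); print(o["t"],o["grip_width"],o["tcp_pos"],o["wrist_force"]-f0)
if 53<o["grip_width"]<58:
    move_l([601.6,203.6,125],speed=25); wait(.3)
    o=get_obs(); print(o["t"],o["grip_width"],o["tcp_pos"],o["wrist_force"]-f0)
    C,im=shot("side","pics/s4.png"); C2,w=shot("wrist","pics/w4.png")
    a=cv2.resize(im[130:290,150:310],(480,480),interpolation=2); b=cv2.resize(w[60:380,96:416],(480,480))
    cv2.imwrite("pics/c4.png",cv2.resize(np.hstack([a,b]),(800,400)))
E
```

```text
18.6667 [601.82525322 203.66272003 110.31805921] [-0.24362448 -0.18341823  0.28368351]
19.3583 55.015349470027374 [602.21402139 203.76082082 110.76045043] [-0.59847489  0.17373193  5.47450458]
20.4083 54.7924653254964 [601.48419574 203.5642898  124.82664995] [-1.16472169  0.32300091 -2.77331541]
```

View pics/c4.png

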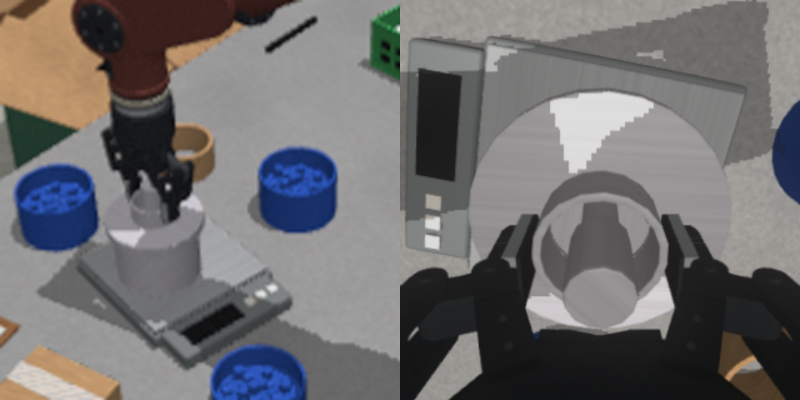

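The outer lid is in the grip: the force matches about 2.2 N and the knob has sunk inside the collar at crop (600,290). I raise it well clear.

```bash
python3 - <<'E'
from h import *
move_l([601.6,203.6,155],speed=40); move_l([601.6,203.6,240],speed=70); wait(.8)
o=get_obs(); print(o["t"],o["grip_width"],o["tcp_pos"],o["wrist_force"],np.abs(o["qvel"]).max())
C,im=shot("side","pics/s5.png"); T,t=shot("top","pics/t5.png")
for R,z,c in((58,104,(0,0,255)),(13,174,(0,0,255)),(63,236,(0,255,0))):
    cv2.polylines(im,[np.int32(np.round(proj(C,circ(601.5,203.4,z,R))*16))],True,c,1,cv2.LINE_AA,4)
cv2.imwrite("pics/c5.png",cv2.resize(np.hstack([im[110:270,150:310],cv2.imread("pics/s5.png")[110:270,150:310]]),(800,400),interpolation=2))
E
```

```text
23.575 54.81657832816604 [601.61252689 203.60731678 240.0452535 ] [ 0.16925639 -1.22437214 -1.63360944] 0.13131125800744123
```

View pics/c5.png

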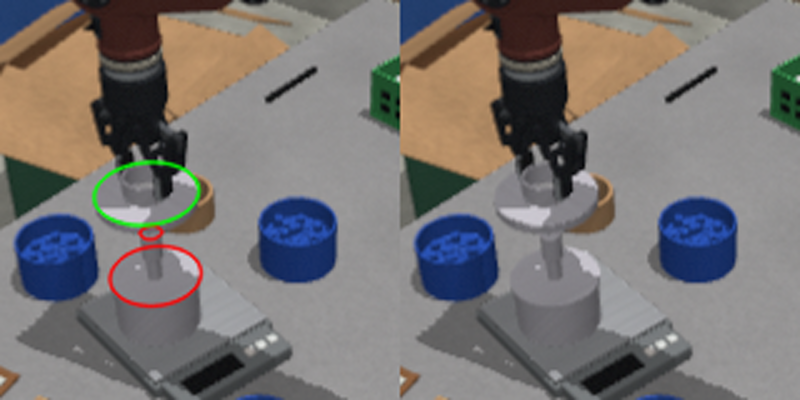

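```bash
python3 - <<'E'
from h import *
P=[]
for c in("side","top"):
    C=cam(c); im=cv2.imread({"side":"pics/s5.png","top":"pics/t5.png"}[c]); k=5
    u,v=proj(C,[601.5,203.4,115])[0].astype(int); x0,y0=u-40,v-55
    z=cv2.resize(im[y0:y0+110,x0:x0+80],None,fx=k,fy=k,interpolation=2)
    if c=="side":
        for R,h,col in((58,104,(0,0,255)),(55,30,(0,255,255)),(13,174,(0,255,0))):
            cv2.polylines(z,[np.int32(((proj(C,circ(601.5,203.4,h,R))-[x0,y0]+.5)*k-.5)*16)],True,col,1,cv2.LINE_AA,4)
    P.append(z)
cv2.imwrite("pics/c6.png",np.hstack(P))
E
```

```text
(no output)
```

View pics/c6.png

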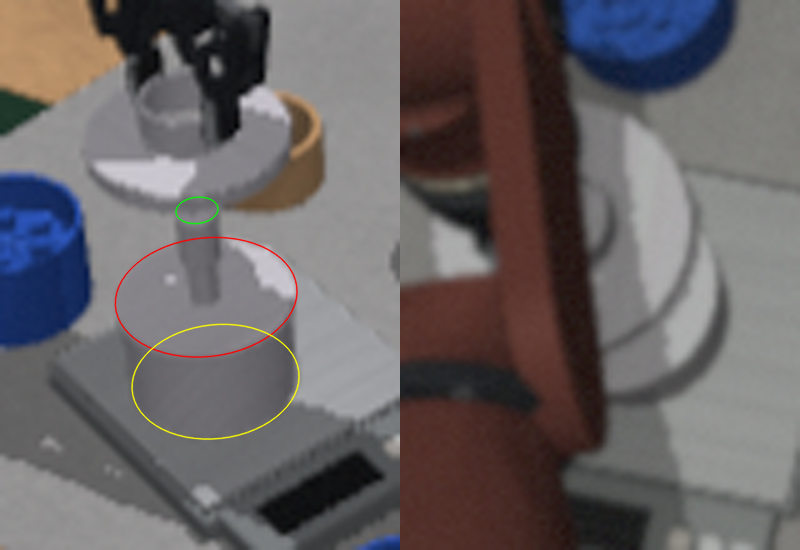

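The flange overlay (top at z = 104) and the knob-tip overlay (z = 174, crop (197,210)) both fit. The inner lid is home and level, and the outer lid is held level well above it.

```bash
python3 - <<'E'
from station import *
o=get_obs(); print(o["t"],o["grip_width"],o["tcp_pos"]); print(sign_off())
E
```

```text
23.675 54.65404674725121 [601.6171772  203.61488902 240.03162066]
the job is handed in; nothing more can be done
None
```

I carried both nested lids by the knob to the bare-metal tin on the scale and seated them. I then let go of the knob and lifted only the outer lid by its collar. I handed the job in at t ≈ 23.7 s with the lid held level; the hand-in reports no verdict.

**Seating:** All three cameras put the tin at (601.5, 203.3) mm within about 1 mm. The lids touched down at the predicted home height (TCP z = 141.4 mm) with about 4 N.

**Final checks:**
- **Inner lid:** flange and knob-tip outlines drawn for a fully seated, level lid match the side picture.
- **Outer lid:** held at about 55 mm grip opening, level, with its skirt about 49 mm above the knob tip.
- **Tin:** the outline at its base fits its starting position to within a couple of mm.
- **Bystanders:** the arm's path stayed clear of the tape core, the carton, the basket and the blue tins.

**Discrepancies:** no check failed. A first by-eye reading from the top camera was about 4 mm off in x for the tin; the circle fits replaced it. In the second-to-last picture the flange looked about 2 px narrow, but the closer crop showed it fits.

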